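Unlock and open the access panel of the board tester

ROBOT

A 7-joint arm with a two-finger parallel gripper is mounted at the origin on the work surface. World frame = base frame: x ahead of the robot, y to its left, z up, the work surface at z = 0. Lengths are in m, angles in rad, forces in N, time in s.
With the tool pointing down it reaches from about 0.425 to 0.875 m from the base axis. Payload 8.4 kg.
Tool frame: the origin (TCP) lies at the very end of the fingers, on their centre line; the grasp point (between the pads) lies 19 mm behind it (arm.pinch_z is the distance from the TCP to the grasp point, in m); z points along the fingers, y is the line along which they close (so a half turn about z gives the same grasp; the last joint's range is limited). The gripper opens to 85 mm and grips with 20 to 120 N. Pads are 22 mm wide; open, the fingers measure 114 mm over their backs; the gripper's body (76 mm by 85 mm) begins 54 mm behind the grasp point. The pads swing forward as they close: fully open they stand 13 mm farther back than shut.
Start: joints at [-1.42, 0.333, 0.04, 1.465, -0.013, 1.343, -0.059], TCP at [0.161, 0.63, 0.231] pointing down, gripper open.
Joint ranges: [-2.58, 2.58], [-0.38, 2.09], [-1.3, 1.39], [0.25, 2.4], [-1.5, 4.64], [0.08, 2.09], [-2.65, 2.65]. Speed limits (rad/s): [2.22, 2.22, 2.79, 2.79, 3.14, 3.14, 3.14].

INTERFACE

Orientations are given as a rotation vector (axis times angle).
In Python, from workcell import arm, cams gives the robot as it stands.
- The arm moves only by the tool jog_arm, never from a script. Its argument "steps" is a list that holds one entry, the list of rows, each a list of 7 numbers: the turn, a rotation vector about the tool's x, y, z in rad, then the shift along the tool's x, y, z in m, then the closure, from -1 (fully open) to 1 (shut), so that 0 is half open. A call has exactly 8 rows; each row shifts and turns the commanded pose from where the row before left it, along the tool's axes as they then stand; what a row does not reach is not made up. A row lasts 1/10 s, in which the tool goes at most 50 mm and 8.59 degrees, less where a joint would pass 70% of its speed; a pose out of reach is approached as far as the arm can. A call with a gripper value outside its range is refused whole. The fingers move at their own pace and stop on an object; the grip force is fixed at half the most. Time passes only in rows, so rows that do not move let the fingers close, or fill a call up. It gives the time, the measured TCP pose, the force and the opening at its end, in the units of the state.
- arm.get_state(): the state, without advancing time (a new reading comes with each control period).
- cams.grab_frame(name): name is "scene" or "top" or "wrist"; returns the picture (480x640x3 uint8, red, green, blue); there is no depth.
- cams.get_calibration(name): a dict with "vfov" (degrees; the focal length in pixels is half the picture's height over the tangent of half this angle, whatever the lens; pixels are square), "cx", "cy" (the principal point, pixels), "R" (3x3) and "t" (3): a world point X has camera coordinates R X + t. Camera axes: x right, y down, z forward; pixel columns grow to the right and rows downward; lengths in m; the calibration is good to about 2 mm. A picture is of the moment at which its call begins: read the wrist's pose just before it. get_calibration takes no time and is no camera call; for the wrist camera it gives the pose at the moment of the call.
- arm.job_done(): hands the job in, once; it reports no verdict.
The state is a dict: "time_s": time; "joint_pos": joint angles; "joint_vel": joint speeds; "joint_torque": joint torques, N m; "eef_pos": TCP position; "ee_rot": TCP orientation; "contact_force": force on the tool from outside, world axes, zero at the start; "moment": the same for the moment, N m; "grip_width": finger opening in m.
Only numpy, scipy, OpenCV 4.12 (cv2) and the standard library are available. Lean on these libraries where they do the work, as an engineer would, in place of code of your own. Each camera call takes 0.05 s, during which the arm holds its last target. There are 200 camera calls.

TASK

On the green bench mat stand two grey instrument cases, a wide one and a narrow one, each with a flat metal access panel on top that is held shut by a black wing-shaped quarter-turn fastener. On the wide case, turn the fastener a quarter turn anticlockwise (seen from above) to unlocked, then take the panel by its bar handle and swing it up until it stands nearly upright, and let go. Leave the narrow case's fastener locked.

Things in the scene. Friction and masses are not known exactly. Their poses are not given: they have to be found in the camera images.
- tester: The wide grey case, 220 (x) x 300 (y) x 80 mm high, fixed. Origin: centre of its underside; z up, -x its front (robot side), y along its width. All x, y, z below are mm in this frame, panel shut. On top: access panel, a 4 mm plate 195 (x) x 270 (y), upper face z = 84, hinge axis along y at x = 90, z = 80, free edge at x = -105.
- fastener (a joint): Wide case's fastener, riding on the panel. Vertical axis at x = -65, y = -75. Steel disc 32 wide, 6 high; on it a black wing 44 long, 10 thick, from 6 to 34 above the panel. Value in rad: 0 locked (wing along x), starts up to 0.12, grows anticlockwise from above to the stop at 1.57, unlocked (wing along y). Its tongue under the panel holds the rim until 1.1. Friction 0.1 N m; stays put.
- cover (a joint): Wide case's panel, rad: 0 shut, grows as the front edge swings up and back, stop at 1.75 (past upright). Handle on the panel: round dark bar 10 thick along y from y = 15 to 95, at x = -85, centre line z = 120 (36 above the panel), on a 10 mm post at each end. Stiff hinge (0.65 N m; 5 to 8 N at the bar) keeps the panel where it is left.
- other_fastener (a joint): Same kind of fastener on the narrow case (220 x 180 x 80 mm, panel equally high, no handle), 65 mm in front of that case's centre, midway across. The case stands beside the wide one, on either side. 0 locked; to be left locked.

How it is judged:
On the way, in this order (a step that is already met when the one before it is completed fails the run):
1. the wide case's fastener is turned to unlocked while its panel is still shut (value of joint fastener above 1.2 rad and value of joint cover below 0.1 rad), for 0.2 s.
2. the wide case's panel is swung open (value of joint cover above 1.05 rad), for 0.2 s.
At the end, for the whole second after the job is handed in: The wide case's fastener is unlocked (joint above 1.1 rad), its panel stands open and still at more than 1.05 rad (60 degrees), and the narrow case's fastener is still locked (below 0.4 rad) (value of joint fastener above 1.1 rad and value of joint cover above 1.05 rad and velocity of joint cover between -0.05 and 0.05 rad/s and value of joint other_fastener below 0.4 rad); the robot touches nothing.
It fails at once if the narrow case's fastener is turned (value of joint other_fastener above 0.4 rad).
It also fails if it takes over 48 s, if anything falls off the work surface, if the arm or the gripper's body presses on something with over 40 N, if the wrist force passes 120 N, or if a joint passes its speed limit or range.

## Working session

There is one attempt and no reset: what is moved stays moved. The work goes in short steps, Python scripts to look and compute and a tool call to move; the robot and the scene stay as the last step left them, time stands still between calls to the robot, and variables do not carry over. Pictures are saved under pics/ and viewed, on a budget of 10 in all, crops included, one or two more only if the job needs it, and the job is handed in when it is done.

Besides the shell and the picture viewer there is one more tool, called after "Request:" as name(argument=value, ...) on one line, values as JSON. jog_arm: Moves the arm, as the interface text tells. Its arguments: {"type":"object","properties":{"steps":{"type":"array","items":{"type":"array","items":{"type":"array","items":{"type":"number"}}}}},"required":["steps"]}

```bash
mkdir -p pics; ls; python3 - <<'E'
from workcell import arm,cams
import cv2,numpy as np
s=arm.get_state();print(s['time_s'],s['eef_pos'],s['ee_rot'],s['grip_width'],arm.pinch_z)
for n in("top","scene"):
    c=cams.get_calibration(n);print(n,{k:np.round(v,4).tolist() for k,v in c.items() if not isinstance(v,str)})
    cv2.imwrite(f'pics/{n}0.png',cams.grab_frame(n)[:,:,::-1])
E
```

```text
pics
0.0 [0.16059287 0.62936462 0.23040431] [-3.91356479e-01 -3.11701594e+00  2.61382422e-03] 0.08530043776300836 0.0187
top {'vfov': 46.0082, 'cx': 322.9356, 'cy': 234.2391, 'R': [[0.0047, -1.0, -0.0005], [-0.9955, -0.0046, -0.0945], [0.0945, 0.0009, -0.9955]], 't': [-0.0297, 0.5594, 0.8281]}
scene {'vfov': 49.8791, 'cx': 313.0246, 'cy': 242.4997, 'R': [[0.3697, 0.9291, 0.012], [0.8093, -0.3157, -0.4954], [-0.4565, 0.1929, -0.8686]], 't': [-0.1876, -0.4347, 1.1343]}
```

View pics/top0.png

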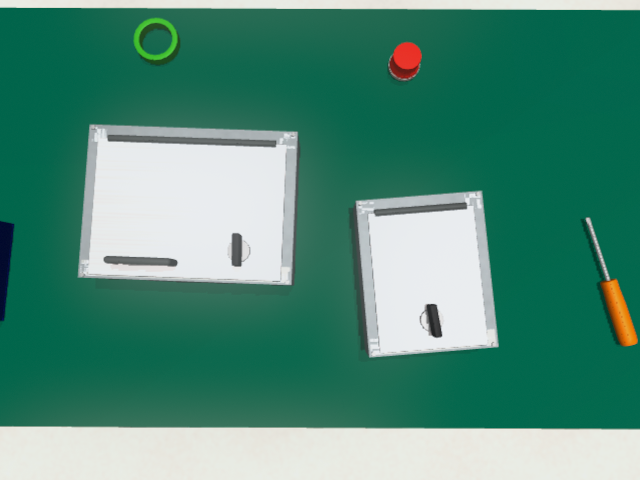

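View pics/scene0.png

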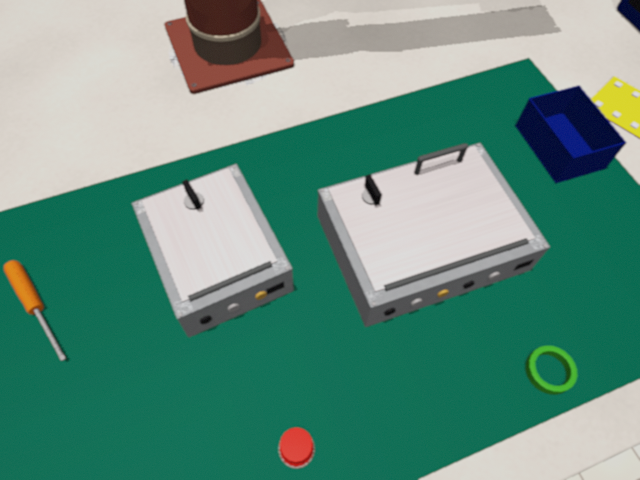

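Top view: the wide case has corners at about (91,126), (297,132), (291,285) and (80,277). Its wing is at (237,250) and its bar runs from (105,260) to (176,263). In the scene view the bar runs from (417,163) to (466,150) and the wing top is near (372,180). The narrow case is on the -y side.

```bash
cat > h.py <<'E'
import numpy as np,cv2
from scipy.optimize import least_squares
from scipy.spatial.transform import Rotation as Ro
def K(c,h=480):
    f=h/2/np.tan(np.radians(c['vfov'])/2);return np.array([[f,0,c['cx']],[0,f,c['cy']],[0,0,1]])
def P(c):return K(c)@np.c_[np.array(c['R']),np.array(c['t'])]
def proj(c,X):
    q=np.c_[np.atleast_2d(X),np.ones(len(np.atleast_2d(X)))]@P(c).T;return q[:,:2]/q[:,2:]
def tri(c1,p1,c2,p2):
    X=cv2.triangulatePoints(P(c1),P(c2),np.array(p1,float).T,np.array(p2,float).T);return (X[:3]/X[3]).T
def world(p,X):
    X=np.atleast_2d(X)/1000.;c,s=np.cos(p[2]),np.sin(p[2])
    return np.c_[p[0]+c*X[:,0]-s*X[:,1],p[1]+s*X[:,0]+c*X[:,1],X[:,2]+(p[3] if len(p)>3 else 0)]
E
python3 - <<'E'
from h import *
from workcell import arm,cams
ct,cs=cams.get_calibration("top"),cams.get_calibration("scene")
# bar ends y=95,15; case top corners FL,FR,BR,BL
M=np.array([[-85,95,120],[-85,15,120],[-110,150,80],[-110,-150,80],[110,-150,80],[110,150,80]])
t=[(105,260),(176,263),(80,277),(291,285),(297,132),(91,126)]
s=[(466,150),(417,162),(480,146),(320,192),(369,305),(548,247)]
print(np.round(tri(ct,t,cs,s),4))
f=lambda p:np.r_[proj(ct,world(p,M))-t,proj(cs,world(p,M))-s].ravel()
r=least_squares(f,[.6,.1,0,0],loss='soft_l1');print(r.x,np.round(r.fun.reshape(-1,2),1).tolist())
print(world(r.x,[[-65,-75,118],[-85,55,120],[90,55,80]]))
E
```

```text
[[0.5152 0.2708 0.1034]
 [0.5125 0.1743 0.1115]
 [0.4932 0.3209 0.0675]
 [0.4831 0.0194 0.0686]
 [0.7018 0.01   0.0804]
 [0.7122 0.3119 0.0727]]
[ 0.59773413  0.16538304 -0.03253447 -0.00952391] [[3.9, -0.6], [-8.2, -1.4], [-0.3, -0.1], [-0.8, -0.2], [-0.3, 1.5], [0.4, 0.0], [-2.5, -1.2], [2.8, -0.6], [-1.5, -0.8], [-1.2, -0.6], [1.6, 2.7], [-1.0, 1.0]]
[[0.53032887 0.0925371  0.10847609]
 [0.51456819 0.22311888 0.11047609]
 [0.68947558 0.21742635 0.07047609]]
```

```bash
cat >> h.py <<'E'
def goto(s,pos,yaw=None):
    """tool down, tool x axis at yaw (world), report shift in current tool frame, then turn"""
    R=Ro.from_rotvec(s['ee_rot']);print('t',round(s['time_s'],2),'pos',np.round(s['eef_pos'],4),'F',np.round(s['contact_force'],1),'grip',round(s['grip_width'],4))
    print('R',np.round(R.as_matrix(),3).tolist())
    d=np.array(pos)-s['eef_pos'];print('shift now-tool',np.round(R.inv().apply(d),4))
    if yaw is not None:
        G=Ro.from_matrix(np.array([[np.cos(yaw),np.sin(yaw),0],[np.sin(yaw),-np.cos(yaw),0],[0,0,-1]]))
        print('turn',np.round((R.inv()*G).as_rotvec(),4),'shift goal-tool',np.round(G.inv().apply(d),4))
E
python3 - <<'E'
from h import *
from workcell import arm,cams
s=arm.get_state()
for y in(0,np.pi):goto(s,[.52,.10,.26],y)
print(s['joint_pos'])
c=cams.get_calibration('wrist');print(c['vfov'],-np.array(c['R']).T@c['t'],np.round(c['R'],2).tolist())
E
```

```text
t 0.1 pos [0.1606 0.6294 0.2305] F [ 0.4  0.6 -0.4] grip 0.0855
R [[-0.969, 0.247, -0.0], [0.247, 0.969, -0.002], [-0.0, -0.002, -1.0]]
shift now-tool [-0.4791 -0.4242 -0.0288]
turn [-1.0000e-04  2.2000e-03  2.8918e+00] shift goal-tool [ 0.3594  0.5294 -0.0295]
t 0.1 pos [0.1606 0.6294 0.2305] F [ 0.4  0.6 -0.4] grip 0.0855
R [[-0.969, 0.247, -0.0], [0.247, 0.969, -0.002], [-0.0, -0.002, -1.0]]
shift now-tool [-0.4791 -0.4242 -0.0288]
turn [-1.500e-03 -1.000e-04 -2.498e-01] shift goal-tool [-0.3594 -0.5294 -0.0295]
[-1.42020411  0.33387853  0.03985399  1.46618641 -0.01340201  1.3433301
 -0.05848171]
67.16771542304342 [0.08299573 0.64944335 0.37277472] [[0.25, 0.97, -0.0], [0.92, -0.23, 0.31], [0.3, -0.08, -0.95]]
```

```bash
cat >> h.py <<'E'
def rows(s,pos,yaw,n,g,m=0.145):
    """n rows, straight world line with simultaneous yaw"""
    R=Ro.from_rotvec(s['ee_rot']);y0=np.arctan2(R.as_matrix()[1,0],R.as_matrix()[0,0])
    dy=-(yaw-y0);d=(np.array(pos)-s['eef_pos'])/n;out=[]
    for i in range(n):
        b=np.round(R.inv().apply(d),3);t=np.round(dy/n,3)
        out.append([0,0,float(t),*map(float,b),g]);R=R*Ro.from_rotvec([0,0,t])
    for i in range(0,n,8):print(out[i:i+8])
E
python3 - <<'E'
from h import *
from workcell import arm
rows(arm.get_state(),[.50,.10,.26],0,24,-1)
E
```

```text
[[0, 0, 0.12, -0.019, -0.018, -0.001, -1], [0, 0, 0.12, -0.021, -0.015, -0.001, -1], [0, 0, 0.12, -0.023, -0.013, -0.001, -1], [0, 0, 0.12, -0.024, -0.01, -0.001, -1], [0, 0, 0.12, -0.025, -0.007, -0.001, -1], [0, 0, 0.12, -0.026, -0.004, -0.001, -1], [0, 0, 0.12, -0.026, -0.001, -0.001, -1], [0, 0, 0.12, -0.026, 0.002, -0.001, -1]]
[[0, 0, 0.12, -0.026, 0.005, -0.001, -1], [0, 0, 0.12, -0.025, 0.008, -0.001, -1], [0, 0, 0.12, -0.024, 0.011, -0.001, -1], [0, 0, 0.12, -0.022, 0.014, -0.001, -1], [0, 0, 0.12, -0.02, 0.017, -0.001, -1], [0, 0, 0.12, -0.018, 0.019, -0.001, -1], [0, 0, 0.12, -0.016, 0.021, -0.001, -1], [0, 0, 0.12, -0.013, 0.023, -0.001, -1]]
[[0, 0, 0.12, -0.01, 0.024, -0.001, -1], [0, 0, 0.12, -0.007, 0.025, -0.001, -1], [0, 0, 0.12, -0.004, 0.026, -0.001, -1], [0, 0, 0.12, -0.001, 0.026, -0.001, -1], [0, 0, 0.12, 0.002, 0.026, -0.001, -1], [0, 0, 0.12, 0.005, 0.026, -0.001, -1], [0, 0, 0.12, 0.008, 0.025, -0.001, -1], [0, 0, 0.12, 0.011, 0.024, -0.001, -1]]
```

Request:
jog_arm(steps=[[[0, 0, 0.12, -0.019, -0.018, -0.001, -1], [0, 0, 0.12, -0.021, -0.015, -0.001, -1], [0, 0, 0.12, -0.023, -0.013, -0.001, -1], [0, 0, 0.12, -0.024, -0.01, -0.001, -1], [0, 0, 0.12, -0.025, -0.007, -0.001, -1], [0, 0, 0.12, -0.026, -0.004, -0.001, -1], [0, 0, 0.12, -0.026, -0.001, -0.001, -1], [0, 0, 0.12, -0.026, 0.002, -0.001, -1]]])

```text
time_s: 0.9
eef_pos: [0.2731, 0.4525, 0.239]
ee_rot: [1.793, 2.58, -0.001]
contact_force: [-0.2, 0.7, -0.1]
grip_width: 0.0856
```

Request:
jog_arm(steps=[[[0, 0, 0.12, -0.026, 0.005, -0.001, -1], [0, 0, 0.12, -0.025, 0.008, -0.001, -1], [0, 0, 0.12, -0.024, 0.011, -0.001, -1], [0, 0, 0.12, -0.022, 0.014, -0.001, -1], [0, 0, 0.12, -0.02, 0.017, -0.001, -1], [0, 0, 0.12, -0.018, 0.019, -0.001, -1], [0, 0, 0.12, -0.016, 0.021, -0.001, -1], [0, 0, 0.12, -0.013, 0.023, -0.001, -1]]])

```text
time_s: 1.7
eef_pos: [0.3856, 0.2748, 0.2471]
ee_rot: [2.782, 1.46, -0.001]
contact_force: [0.3, -0.4, -0.6]
grip_width: 0.0854
```

Request:
jog_arm(steps=[[[0, 0, 0.12, -0.01, 0.024, -0.001, -1], [0, 0, 0.12, -0.007, 0.025, -0.001, -1], [0, 0, 0.12, -0.004, 0.026, -0.001, -1], [0, 0, 0.12, -0.001, 0.026, -0.001, -1], [0, 0, 0.12, 0.002, 0.026, -0.001, -1], [0, 0, 0.12, 0.005, 0.026, -0.001, -1], [0, 0, 0.12, 0.008, 0.025, -0.001, -1], [0, 0, 0.12, 0.011, 0.024, -0.001, -1]]])

```text
time_s: 2.5
eef_pos: [0.4987, 0.0985, 0.2552]
ee_rot: [-3.142, -0.011, 0.0]
contact_force: [0.6, 0.7, -0.1]
grip_width: 0.0853
```

```bash
python3 - <<'E'
from h import *
from workcell import arm,cams
import pickle
s=arm.get_state();c=cams.get_calibration('wrist');im=cams.grab_frame('wrist')
cv2.imwrite('pics/w1.png',im[:,:,::-1]);pickle.dump((s,c),open('w1.pkl','wb'))
goto(s,[.5303,.0925,.20],0);print(s['joint_pos'])
E
```

```text
t 2.5 pos [0.4987 0.0985 0.2552] F [ 0.6  0.7 -0.1] grip 0.0853
R [[1.0, 0.007, -0.0], [0.007, -1.0, 0.0], [-0.0, -0.0, -1.0]]
shift now-tool [0.0316 0.0062 0.0552]
turn [-0.      0.0003  0.0069] shift goal-tool [0.0316 0.006  0.0552]
[-0.89979594  0.01164187  0.63059136  1.79407475 -0.00715761  1.33840603
 -1.83150016]
```

View pics/w1.png

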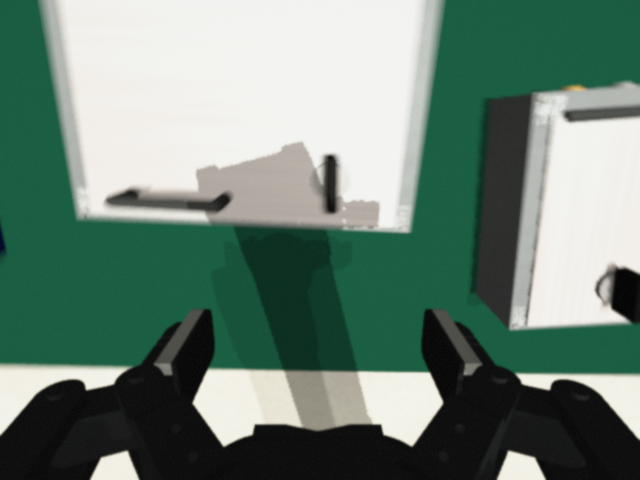

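```bash
python3 - <<'E'
from h import *
import pickle
from workcell import cams
s,c=pickle.load(open('w1.pkl','rb'));ct=cams.get_calibration("top");cs=cams.get_calibration("scene")
M=np.array([[-110,150,80],[-110,-150,80]]);w=[(77,219),(410,232)]
Mt=np.array([[-110,150,80],[-110,-150,80],[110,-150,80],[110,150,80]]);t=[(80,277),(291,285),(297,132),(91,126)]
print('tri corners',tri(ct,t[:2],c,w))
f=lambda p:np.r_[proj(ct,world(p,Mt))-t,proj(c,world(p,M))-w].ravel()
r=least_squares(f,[.6,.16,0,0]);print(r.x,np.round(r.fun.reshape(-1,2),1).tolist())
f3=lambda p:f(np.r_[p,0.]);r3=least_squares(f3,[.6,.16,0]);print(r3.x,np.round(r3.fun.reshape(-1,2),1).tolist())
for p in(r.x,r3.x):
    for n,X in dict(barL=[-85,95,120],barR=[-85,15,120],wbt=[-43,-75,118],wft=[-87,-75,118],wfb=[-87,-75,90],wbb=[-43,-75,90]).items():
        print(n,world(p,X)[0].round(4),'w',proj(c,world(p,X))[0].round(),'top',proj(ct,world(p,X))[0].round(),'sc',proj(cs,world(p,X))[0].round())
E
```

```text
tri corners [[0.49288743 0.31395107 0.08228247]
 [0.48317873 0.01652367 0.08500923]]
[ 5.97706566e-01  1.62255100e-01 -3.03658447e-02  5.52639539e-04] [[-1.0, 0.1], [1.2, -0.4], [1.3, -0.6], [-0.4, -1.7], [1.1, 1.2], [-1.8, 0.2]]
[ 0.59767731  0.1623743  -0.03037433] [[-0.9, 0.1], [1.1, -0.4], [1.3, -0.5], [-0.4, -1.6], [1.3, 1.1], [-2.1, 0.0]]
barL [0.5156 0.2598 0.1206] w [111. 205.] top [109. 259.] sc [463. 145.]
barR [0.5132 0.1798 0.1206] w [214. 209.] top [168. 261.] sc [419. 158.]
wbt [0.5524 0.0886 0.1186] w [331. 158.] top [237. 233.] sc [378. 194.]
wft [0.5085 0.0899 0.1186] w [329. 215.] top [235. 265.] sc [367. 173.]
wfb [0.5085 0.0899 0.0906] w [328. 207.] top [239. 266.] sc [365. 183.]
wbb [0.5524 0.0886 0.0906] w [330. 155.] top [240. 235.] sc [376. 204.]
barL [0.5156 0.2599 0.12  ] w [112. 205.] top [109. 259.] sc [463. 145.]
barR [0.5132 0.1799 0.12  ] w [214. 209.] top [168. 261.] sc [419. 158.]
wbt [0.5524 0.0887 0.118 ] w [331. 158.] top [237. 233.] sc [378. 194.]
wft [0.5084 0.0901 0.118 ] w [329. 215.] top [235. 265.] sc [367. 173.]
wfb [0.5084 0.0901 0.09  ] w [328. 207.] top [239. 266.] sc [365. 183.]
wbb [0.5524 0.0887 0.09  ] w [330. 155.] top [240. 235.] sc [376. 205.]
```

Request:
jog_arm(steps=[[[0, 0, 0.007, 0.016, 0.005, 0.02, -0.5], [0, 0, 0, 0.016, 0.0045, 0.02, -0.4], [0, 0, 0, 0, 0, 0.03, -0.4], [0, 0, 0, 0, 0, 0.03, -0.4], [0, 0, 0, 0, 0, 0.03, -0.4], [0, 0, 0, 0, 0, 0.02, -0.4], [0, 0, 0, 0, 0, 0.009, -0.4], [0, 0, 0, 0, 0, 0, 0]]])

```text
time_s: 3.35
eef_pos: [0.5297, 0.0902, 0.0954]
ee_rot: [3.141, 0.008, -0.003]
contact_force: [-0.3, 0.6, 1.0]
grip_width: 0.0465
```

```bash
python3 - <<'E'
from h import *
from workcell import arm,cams
s=arm.get_state();im=cams.grab_frame('wrist');cv2.imwrite('pics/w2.png',im[:,:,::-1])
goto(s,[.5304,.0892,.096],0)
E
```

```text
t 3.35 pos [0.5297 0.0902 0.0954] F [-0.3  0.6  1. ] grip 0.0465
R [[1.0, 0.005, -0.002], [0.005, -1.0, -0.001], [-0.002, 0.001, -1.0]]
shift now-tool [ 0.0007  0.001  -0.0006]
turn [0.0011 0.002  0.0051] shift goal-tool [ 0.0007  0.001  -0.0006]
```

View pics/w2.png

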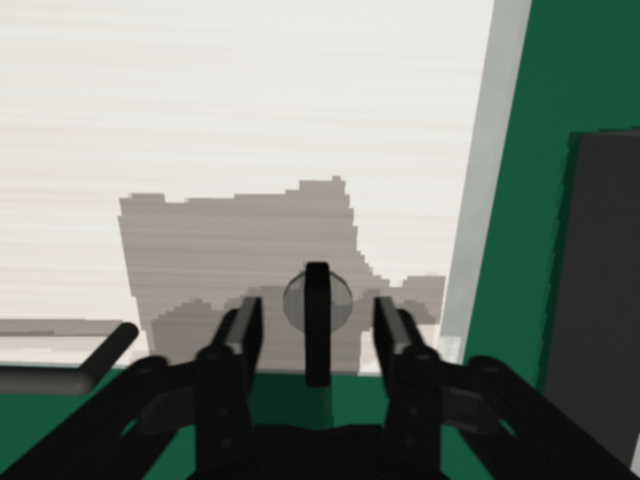

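The wing (column 317) is centred between the fingers (edges at 262 and 373), so I'm closing and turning.

Request:
jog_arm(steps=[[[0, 0, 0, 0.0005, 0.001, 0, 1], [0, 0, 0, 0, 0, 0, 1], [0, 0, 0, 0, 0, 0, 1], [0, 0, 0, 0, 0, 0, 1], [0, 0, 0, 0, 0, 0, 1], [0, 0, 0, 0, 0, 0, 1], [0, 0, 0, 0, 0, 0, 1], [0, 0, 0, 0, 0, 0, 1]]])

```text
time_s: 4.2
eef_pos: [0.5317, 0.0901, 0.0976]
ee_rot: [-3.14, -0.008, -0.003]
contact_force: [-0.4, 2.6, 7.5]
grip_width: 0.0085
```

Request:
jog_arm(steps=[[[0, 0, -0.05, 0, 0, 0, 1], [0, 0, -0.1, 0, 0, 0, 1], [0, 0, -0.1, 0, 0, 0, 1], [0, 0, -0.1, 0, 0, 0, 1], [0, 0, -0.1, 0, 0, 0, 1], [0, 0, -0.1, 0, 0, 0, 1], [0, 0, -0.1, 0, 0, 0, 1], [0, 0, -0.1, 0, 0, 0, 1]]])

```text
time_s: 5.0
eef_pos: [0.5317, 0.0904, 0.0976]
ee_rot: [-2.917, -1.164, -0.004]
contact_force: [-1.4, 3.1, 6.4]
grip_width: 0.009
```

Request:
jog_arm(steps=[[[0, 0, -0.1, 0, 0, 0, 1], [0, 0, -0.1, 0, 0, 0, 1], [0, 0, -0.1, 0, 0, 0, 1], [0, 0, -0.1, 0, 0, 0, 1], [0, 0, -0.1, 0, 0, 0, 1], [0, 0, -0.1, 0, 0, 0, 1], [0, 0, -0.1, 0, 0, 0, 1], [0, 0, -0.03, 0, 0, 0, 1]]])

```text
time_s: 5.8
eef_pos: [0.5315, 0.0906, 0.0976]
ee_rot: [-2.31, -2.129, -0.004]
contact_force: [-2.5, 4.1, 6.3]
grip_width: 0.0086
```

Request:
jog_arm(steps=[[[0, 0, 0, 0, 0, 0, 1], [0, 0, 0, 0, 0, 0, 0.3], [0, 0, 0, 0, 0, 0, -0.2], [0, 0, 0, 0, 0, 0, -0.2], [0, 0, 0, 0, 0, 0, -0.2], [0, 0, 0, 0, 0, -0.02, -0.2], [0, 0, 0, 0, 0, -0.04, -0.2], [0, 0, 0, 0, 0, -0.04, -0.2]]])

```text
time_s: 6.6
eef_pos: [0.5304, 0.0889, 0.197]
ee_rot: [-2.315, -2.123, 0.003]
contact_force: [0.4, 0.4, -0.1]
grip_width: 0.051
```

```bash
python3 - <<'E'
from h import *
import pickle
from workcell import arm,cams
s=arm.get_state();c=cams.get_calibration('wrist');im=cams.grab_frame('wrist');cv2.imwrite('pics/w3.png',im[:,:,::-1]);pickle.dump((s,c),open('w3.pkl','wb'))
goto(s,[.5144,.2199,.16],1.54)
for y in (95,15):print(proj(c,world([.5977,.1623,-.0304],[-85,y,120])))
print(proj(c,world([.5977,.1623,-.0304],[[-65,-53,118],[-65,-97,118]])))
im=cams.grab_frame('top');cv2.imwrite('pics/t3.png',cv2.resize(im[200:320,60:320,::-1],None,fx=3,fy=3))
E
```

```text
t 6.6 pos [0.5304 0.0889 0.197 ] F [ 0.4  0.4 -0.1] grip 0.051
R [[0.086, 0.996, -0.002], [0.996, -0.086, -0.001], [-0.001, -0.002, -1.0]]
shift now-tool [ 0.1292 -0.0272  0.0369]
turn [-0.0016  0.0011 -0.0557] shift goal-tool [ 0.1305 -0.02    0.037 ]
[[260.49791523 -64.90768062]]
[[275.22360276 105.67464377]]
[[317.07529541 218.76369432]
 [320.76238002 282.47793805]]
```

View pics/w3.png

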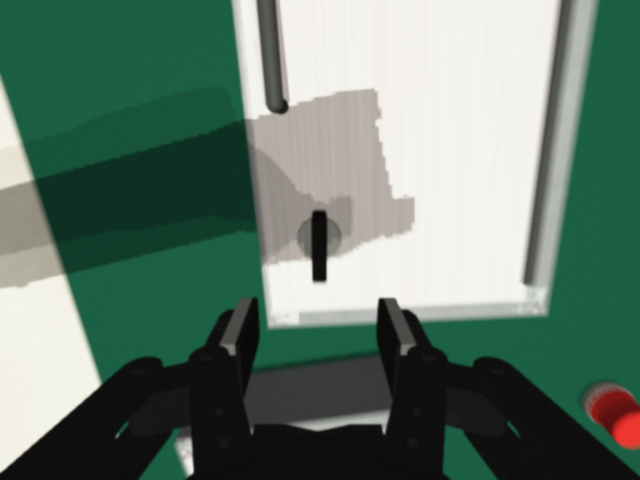

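The wing lies along y (columns 318–320, rows 210–282), so it is unlocked. The bar's end is at (275,105), as predicted. Next I move to the bar.

Request:
jog_arm(steps=[[[0, 0, -0.055, 0.001, 0, 0, -0.2], [0, 0, 0, 0.045, -0.007, 0, -0.2], [0, 0, 0, 0.045, -0.007, 0, -0.2], [0, 0, 0, 0.04, -0.006, 0.01, -0.2], [0, 0, 0, 0, 0, 0.03, -0.2], [0, 0, 0, 0, 0, 0.03, -0.2], [0, 0, 0, 0, 0, 0.024, -0.2], [0, 0, 0, 0, 0, 0, -0.2]]])

```text
time_s: 7.5
eef_pos: [0.5129, 0.2197, 0.0988]
ee_rot: [-2.255, -2.186, 0.01]
contact_force: [0.4, 0.5, 1.1]
grip_width: 0.0514
```

```bash
python3 - <<'E'
from h import *
from workcell import arm,cams
goto(arm.get_state(),[.5144,.2199,.103],1.54)
im=cams.grab_frame('wrist');cv2.imwrite('pics/w4.png',im[:,:,::-1])
E
```

```text
t 7.5 pos [0.5129 0.2197 0.0988] F [0.4 0.5 1.1] grip 0.0514
R [[0.031, 1.0, -0.005], [1.0, -0.031, -0.004], [-0.004, -0.005, -1.0]]
shift now-tool [ 0.0002  0.0015 -0.0042]
turn [-0.0051  0.0037 -0.0001] shift goal-tool [ 0.0002  0.0015 -0.0042]
```

View pics/w4.png

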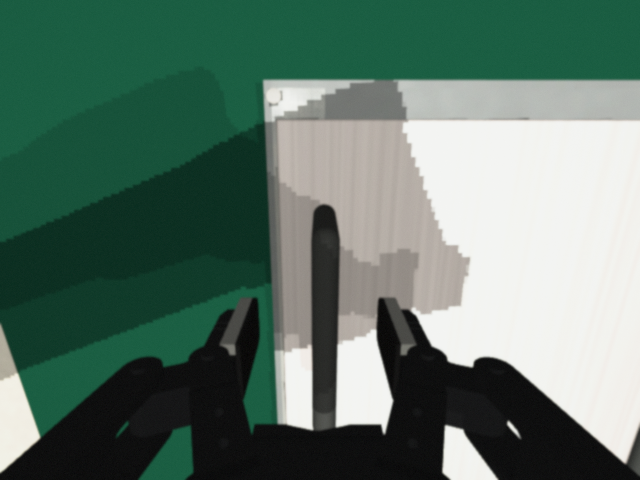

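Bar (column 325) lies between the pads (258 and 378), so I shift +1.5 mm, close, and work out the arc about the hinge.

Request:
jog_arm(steps=[[[0, 0, 0, 0, 0.0015, -0.003, 0.3], [0, 0, 0, 0, 0, 0, 1], [0, 0, 0, 0, 0, 0, 1], [0, 0, 0, 0, 0, 0, 1], [0, 0, 0, 0, 0, 0, 1], [0, 0, 0, 0, 0, 0, 1], [0, 0, 0, 0, 0, 0, 1], [0, 0, 0, 0, 0, 0, 1]]])

```text
time_s: 8.35
eef_pos: [0.5156, 0.2213, 0.107]
ee_rot: [-2.254, -2.186, 0.001]
contact_force: [-10.1, -2.1, 13.1]
grip_width: 0.008
```

```bash
python3 - <<'E'
from h import *
from workcell import arm
goto(arm.get_state(),[.5144,.2199,.103],1.54)
th=np.linspace(0,1.3,25);x=-.175*np.cos(th)+.04*np.sin(th);z=.175*np.sin(th)+.04*np.cos(th)
print(np.c_[th[1:],np.diff(x),-np.diff(z)].round(4).tolist())
E
```

```text
t 8.35 pos [0.5156 0.2213 0.107 ] F [-10.1  -2.1  13.1] grip 0.008
R [[0.031, 1.0, -0.002], [1.0, -0.031, 0.001], [0.001, -0.002, -1.0]]
shift now-tool [-0.0015 -0.0011  0.004 ]
turn [-0.0017 -0.0011  0.0002] shift goal-tool [-0.0015 -0.0011  0.004 ]
[[0.0542, 0.0024, -0.0094], [0.1083, 0.0029, -0.0093], [0.1625, 0.0034, -0.0091], [0.2167, 0.0039, -0.0089], [0.2708, 0.0044, -0.0087], [0.325, 0.0049, -0.0084], [0.3792, 0.0053, -0.0081], [0.4333, 0.0057, -0.0079], [0.4875, 0.0062, -0.0075], [0.5417, 0.0066, -0.0072], [0.5958, 0.0069, -0.0068], [0.65, 0.0073, -0.0064], [0.7042, 0.0076, -0.006], [0.7583, 0.0079, -0.0056], [0.8125, 0.0082, -0.0052], [0.8667, 0.0085, -0.0047], [0.9208, 0.0087, -0.0042], [0.975, 0.009, -0.0038], [1.0292, 0.0092, -0.0033], [1.0833, 0.0093, -0.0028], [1.1375, 0.0095, -0.0023], [1.1917, 0.0096, -0.0018], [1.2458, 0.0096, -0.0012], [1.3, 0.0097, -0.0007]]
```

Request:
jog_arm(steps=[[[0, 0, 0, 0, 0.0024, -0.0094, 1], [0, 0, 0, 0, 0.0029, -0.0093, 1], [0, 0, 0, 0, 0.0034, -0.0091, 1], [0, 0, 0, 0, 0.0039, -0.0089, 1], [0, 0, 0, 0, 0.0044, -0.0087, 1], [0, 0, 0, 0, 0.0049, -0.0084, 1], [0, 0, 0, 0, 0.0053, -0.0081, 1], [0, 0, 0, 0, 0.0057, -0.0079, 1]]])

```text
time_s: 9.15
eef_pos: [0.5458, 0.2203, 0.175]
ee_rot: [-2.25, -2.185, 0.01]
contact_force: [-19.0, -1.9, 4.9]
grip_width: 0.0077
```

Request:
jog_arm(steps=[[[0, 0, 0, 0, 0.005, -0.008, 1], [0, 0, 0, 0, 0.0055, -0.0077, 1], [0, 0, 0, 0, 0.0065, -0.007, 1], [0, 0, 0, 0, 0.007, -0.0065, 1], [0, 0, 0, 0, 0.0075, -0.006, 1], [0, 0, 0, 0, 0.008, -0.0056, 1], [0, 0, 0, 0, 0.008, -0.0052, 1], [0, 0, 0, 0, 0.0085, -0.0047, 1]]])

```text
time_s: 9.95
eef_pos: [0.6037, 0.2184, 0.2279]
ee_rot: [-2.252, -2.186, 0.003]
contact_force: [-15.0, -1.4, 10.1]
grip_width: 0.0072
```

```bash
python3 - <<'E'
from h import *
from workcell import arm,cams
s=arm.get_state();h=world([.5977,.1623,-.0304],[90,0,80])[0]
R=Ro.from_rotvec(s['ee_rot']).as_matrix();g=s['eef_pos']-.0187*R[:,2];d=g-h;x=d@[np.cos(-.0304),np.sin(-.0304),0];z=d[2]
print(x,z,np.hypot(x,z),np.hypot(.175,.04),'theta',np.arctan2(z,-x)-np.arctan2(.04,.175),s['contact_force'],s['moment'])
im=cams.grab_frame('scene');cv2.imwrite('pics/s5.png',im[:,:,::-1])
E
```

```text
-0.08560375288618348 0.16656323065997242 0.18727336253745738 0.1795132307101624 theta 0.8713466738554149 [-14.95519519  -1.37602017  10.13349264] [-0.29547212  3.43056335 -0.01961674]
```

View pics/s5.png

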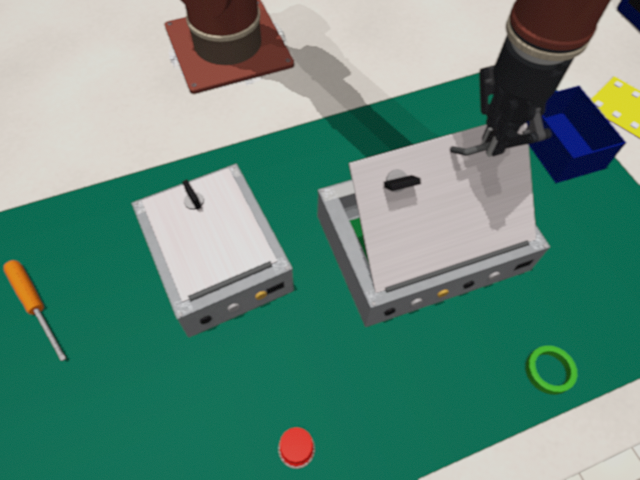

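Request:
jog_arm(steps=[[[0, 0, 0, 0, 0.0087, -0.003, 1], [0, 0, 0, 0, 0.009, -0.003, 1], [0, 0, 0, 0, 0.009, -0.0025, 1], [0, 0, 0, 0, 0.009, -0.002, 1], [0, 0, 0, 0, 0.0095, -0.0015, 1], [0, 0, 0, 0, 0.0095, -0.001, 1], [0, 0, 0, 0, 0.0095, -0.001, 1], [0, 0, 0, 0, 0.0095, 0, 1]]])

```text
time_s: 10.8
eef_pos: [0.6816, 0.216, 0.2476]
ee_rot: [2.253, 2.184, 0.014]
contact_force: [-7.7, -1.8, 30.3]
grip_width: 0.0074
```

```bash
python3 - <<'E'
from h import *
from workcell import arm,cams
s=arm.get_state();h=world([.5977,.1623,-.0304],[90,0,80])[0]
R=Ro.from_rotvec(s['ee_rot']).as_matrix();g=s['eef_pos']-.0187*R[:,2];d=g-h;x=d@[np.cos(-.0304),np.sin(-.0304),0];z=d[2]
print(x,z,np.hypot(x,z),np.hypot(.175,.04),'theta',np.arctan2(z,-x)-np.arctan2(.04,.175),s['contact_force'],s['moment'])
im=cams.grab_frame('wrist');cv2.imwrite('pics/w6.png',im[:,:,::-1])
E
```

```text
-0.007979789680066436 0.18629350716319665 0.18646433400117593 0.1795132307101624 theta 1.3032768246802433 [-7.71154135 -1.764856   30.34960541] [-0.28251892  1.87558241 -0.09088115]
```

View pics/w6.png

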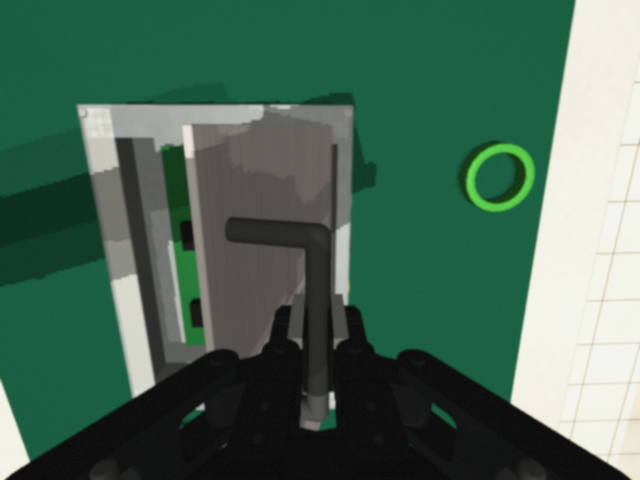

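The panel stands at about 1.3 rad with the bar in the pads. I'll ease the vertical load, open only a little to stay clear of the panel, and lift straight up.

Request:
jog_arm(steps=[[[0, 0, 0, 0, 0, -0.002, 1], [0, 0, 0, 0, 0, -0.001, 0.7], [0, 0, 0, 0, 0, 0, 0.5], [0, 0, 0, 0, 0, 0, 0.5], [0, 0, 0, 0, 0, 0, 0.5], [0, 0, 0, 0, 0, 0, 0.5], [0, 0, 0, 0, 0, 0, 0.5], [0, 0, 0, 0, 0, 0, 0.5]]])

```text
time_s: 11.65
eef_pos: [0.6791, 0.2157, 0.2427]
ee_rot: [-2.256, -2.187, 0.0]
contact_force: [-0.6, 0.8, -0.6]
grip_width: 0.0216
```

```bash
python3 - <<'E'
from workcell import arm,cams
import cv2
s=arm.get_state();print(s['contact_force'],s['grip_width'],s['eef_pos'])
cv2.imwrite('pics/w7.png',cams.grab_frame('wrist')[:,:,::-1])
E
```

```text
[-0.63540216  0.77384849 -0.62723052] 0.0215518278104829 [0.67910384 0.21574781 0.24267226]
```

View pics/w7.png

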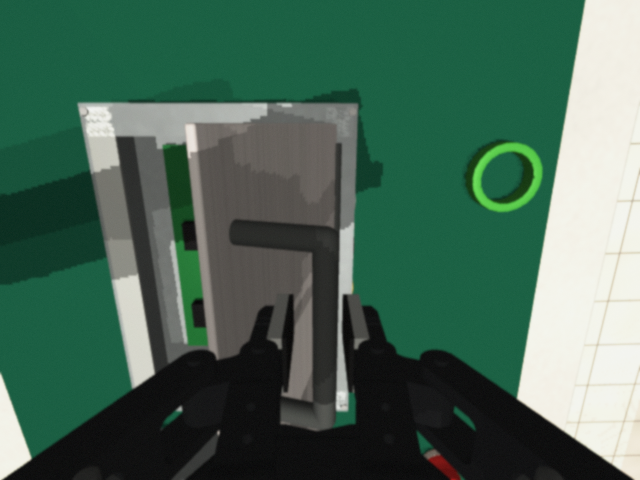

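The bar (column 325) is free between the pads (293–345) and the contact forces are about zero. Lifting out.

Request:
jog_arm(steps=[[[0, 0, 0, 0, 0.001, -0.005, 0.5], [0, 0, 0, 0, 0, -0.01, 0.5], [0, 0, 0, 0, 0, -0.015, 0.5], [0, 0, 0, 0, 0, -0.02, 0.5], [0, 0, 0, 0, 0, -0.025, 0.5], [0, 0, 0, 0, 0, -0.025, 0.5], [0, 0, 0, 0, 0, -0.02, 0.5], [0, 0, 0, 0, 0, 0, 0.5]]])

```text
time_s: 12.5
eef_pos: [0.6811, 0.2157, 0.368]
ee_rot: [2.254, 2.185, 0.009]
contact_force: [0.2, 0.2, 1.6]
grip_width: 0.0213
```

```bash
python3 - <<'E'
from workcell import arm,cams
import cv2
s=arm.get_state();print(s['contact_force'],s['joint_vel'],s['eef_pos'])
cv2.imwrite('pics/s8.png',cams.grab_frame('scene')[:,:,::-1])
E
```

```text
[0.17234556 0.18253549 1.6193233 ] [-0.00129289  0.01716588 -0.00697843  0.06825424  0.00325547 -0.04691133
  0.00019551] [0.68110797 0.21568946 0.36798264]
```

View pics/s8.png

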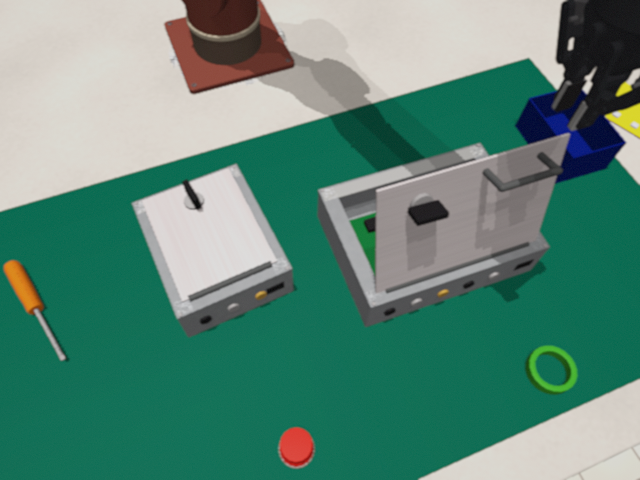

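The panel stands nearly upright, its wing lies along y, the narrow case's wing is unturned, and the gripper is clear above everything.

```bash
python3 -c "
from workcell import arm
print(arm.job_done())"
```

```text
the job is handed in; nothing more can be done
None
```

I turned the wide case's fastener about 1.5 rad anticlockwise, from the tool angle. I then took the panel by its bar, swung it up to about 1.3 rad, let go and lifted the gripper clear. The job was handed in at about 12.5 s of the 48 s allowed; the hand-in reports no verdict.

**Last checks:**
- **Panel and fasteners:** the final scene picture shows the panel standing near upright, its wing unlocked, and the narrow case's wing still locked. I compared no two pictures after release, so I did not measure that the panel is still.
- **Gripper:** it hangs about 9 cm above the panel's top edge with contact force of about 1.6 N or less, which I take as touching nothing.

**Disagreements:**
- **Height from the first scene/top pair:** it came out about 10 mm low. The top/wrist fit agreed with the given heights to about 1 mm, so I used that.
- **Grip during the swing:** the grasp point ran about 7 mm outside the ideal arc, with up to 30 N vertical force on the tool. This was eased before release.

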